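# Stop the plate shaker and lock its platform

### The job

Switch off the plate shaker (the wider instrument, with the railed platform carrying a well plate) by turning the speed knob on its sloping front anticlockwise right up to its end stop; only then press the sprung platform-lock lever on its side down until it clicks and stays down by itself. Leave the stirrer (the narrower instrument with the round plate) running with its knob untouched, and do not knock the loose things on the bench about.

Things in the scene. Friction and masses are not known exactly. Their poses are not given: they have to be found in the camera images.
- shaker: Fixed white plate shaker, 260 x 250 mm, 91 mm high, platform rails to 124. Origin on the bench, 160 mm behind its front edge, mid width; x to its back, y to the left seen from the robot, z up. Front panel slopes 28 degrees from level: z 35 mm at x -160 to z 91 at x -54; outward normal (-0.469, 0, 0.883). Knob axis leaves it at (-107, -40, 63) mm. Lock lever's pivot: (-15, 153, 95) mm.
- speed_knob (a joint): Shaker's speed knob, rad: 0 is the off end stop (pointer at the lower left), 4.7 full speed; it falls when turned anticlockwise as seen looking at the panel (right-handed about the outward normal). Friction about 0.2 N m; stays where left. Starts 2.4 to 4.4 rad from the stop, so it needs several grasps.
- speed_knob_grip (a point): Point on the axis of the shaker's round black fluted knob (60 mm in diameter, 40 mm tall) 30 mm out from the panel, the height to grip; z is the panel's outward normal, x and y turn with the knob.
- lock_lever (a joint): Platform-lock lever in rad: 0 fully up (unlocked, 23 degrees above level), 0.45 fully down (3 degrees below level). A spring pushes it up with up to about 10 N at the pad; past 0.36 the detent snaps and holds it down.
- lock_pad (a point): Middle of the top face of the lever's black pad, 42 x 32 x 10 mm, 112 mm from the lever's pivot, the pad pointing to the shaker's front; shaker-frame position about (-116, 153, 144) mm when up and (-127, 153, 95) mm when down.
- stirrer: Fixed white stirrer, 230 x 170 mm, 82 mm high, with a round plate 140 mm in diameter, top at 102 mm. Origin on the bench, 130 mm behind its front edge, mid width. Its own knob sits on a sloping front panel. Not to be operated. Stands at the other side of the bench.
- stir_knob_mark (a point): Rim of the stirrer's smaller black fluted knob (48 mm in diameter, 34 mm tall) at its white pointer mark; moves when that knob is turned.
- beaker: Glass beaker, 80 mm wide, 100 mm high, loose on the stirrer's plate; origin at its underside.
- well_plate: White well plate, 86 x 128 x 30 mm, loose on the shaker's platform; origin at its underside.
- tube_rack: Loose orange tube rack, 60 x 150 mm, 52 mm high with tubes, near the robot in front of the instruments; origin at its underside.
- bottle: Loose clear bottle, 70 mm in diameter, 160 mm high, behind and between the instruments; origin at its underside.
- tip_box: Loose box of pipette tips, 89 x 124 mm, 73 mm high, at the right; origin at its underside.

How it is judged:
On the way, in this order (a step that is already met when the one before it is completed fails the run):
1. the speed knob is at its off stop while the lock lever is still up (value of joint speed_knob below 0.08 rad and value of joint lock_lever below 0.12 rad), for 0.2 s.
2. then the lock lever is down in its detent (value of joint lock_lever above 0.42 rad), for 0.2 s.
At the end, for the whole second after the job is handed in: The shaker's speed knob is within 0.08 rad of its off stop, the lock lever stays down by itself (beyond 0.42 rad), and the stirrer's knob is where it was (its mark within 8 mm) (value of joint speed_knob below 0.08 rad and value of joint lock_lever above 0.42 rad and distance of stir_knob_mark from where it was at the start of the episode below 0.008 m); the robot touches nothing.
It fails at once if the lock lever is pressed home before the shaker is off (value of joint lock_lever above 0.36 rad and value of joint speed_knob above 0.15 rad).
It fails at once if the stirrer's knob is turned (its mark moves over 8 mm) (distance of stir_knob_mark from where it was at the start of the episode above 0.008 m).
It fails at once if a bystander is shoved over 40 mm or tipped over 0.5 rad (distance of any of beaker, well_plate, tube_rack, bottle, tip_box from where it was at the start of the episode above 0.04 m or angle between any of beaker, well_plate, tube_rack, bottle, tip_box's own z axis and vertical above 0.5 rad).
It also fails if it takes over 58 s, if anything falls off the work surface, if the arm or the gripper's body presses on something with over 40 N, if the wrist force passes 120 N, or if a joint passes its speed limit or range.

### The arm

A 6-joint arm with a two-finger parallel gripper is mounted at the origin on the work surface. World frame = base frame: x ahead of the robot, y to its left, z up, the work surface at z = 0. Lengths are in m, angles in rad, forces in N, time in s.
With the tool pointing down it reaches from about 0.325 to 0.775 m from the base axis. Payload 9.3 kg.
Tool frame: the origin (TCP) lies on the centre line of the jaws, within the pads' length; the fingertips stand 17 mm ahead of it and the grasp point (between the pads) lies 2 mm behind it; z points along the fingers, y is the line along which they close (so a half turn about z gives the same grasp; the last joint's range is limited). The gripper opens to 85 mm and grips with 20 to 120 N. Pads are 22 mm wide; open, the fingers measure 114 mm over their backs; the gripper's body (76 mm by 85 mm) begins 54 mm behind the grasp point. The pads swing forward as they close: fully open they stand 13 mm farther back than shut.
Start: joints at [0.974, 0.259, 0.021, 1.334, 0, 1.418], TCP at [0.236, 0.497, 0.248] pointing down, gripper open.
Joint ranges: [-3.04, 3.04], [-0.91, 1.82], [-1.04, 1.36], [-1.92, 1.95], [-1.52, 1.45], [-3.14, 3.14]. Speed limits (rad/s): [2.22, 2.22, 2.79, 3.14, 3.14, 3.14].

### API

Orientations are given as a 3x3 rotation matrix whose columns are the frame's x, y, z axes.
In Python, from cell import bot, cams, hand_in gives the robot as it stands.
- The arm moves only by the tool apply_moves, never from a script. Its argument "series" is a list that holds one entry, the list of rows, each a list of 4 numbers: the shift along the tool's x, y, z in cm, then the turn about the tool's z in degrees. A call has 1 to 5 rows; each row shifts and turns the commanded pose from where the row before left it, along the tool's axes as they then stand; what a row does not reach is not made up. A row lasts 1/8 s, in which the tool goes at most 62.5 mm and 10.7 degrees, less where a joint would pass 70% of its speed; a pose out of reach is approached as far as the arm can. A call with a gripper value outside its range is refused whole. "claw" is the opening, from 0 (shut) to 1 (fully open), set as the call begins (left out, the last holds). The fingers move at their own pace and stop on an object; "squeeze" is the grip in N (left out, the last holds). Time passes only in rows, so rows that do not move let the fingers close. It gives the time, the measured TCP pose, the force, the opening and the grip force at its end, in the units of the state.
- bot.read_state(): the state, without advancing time (a new reading comes with each control period).
- cams.snapshot(name): name is "scene" or "top"; returns a dict with "pixels" (400x640x3 uint8, red, green, blue), "fx", "fy", "cx", "cy" (pixels), "rvec" (rotation vector, rad) and "tvec" (3), from world to camera coordinates, as OpenCV has them. Camera axes: x right, y down, z forward; pixel columns grow to the right and rows downward; lengths in m; the calibration is good to about 2 mm. A picture is of the moment at which its call begins. There is no depth.
- hand_in(): hands the job in; it is judged then, once.
The state is a dict: "time": time; "joint_pos": joint angles; "joint_velocities": joint speeds; "joint_torque": joint torques, N m; "eef_pos": TCP position; "eef_rot": TCP orientation; "ft_force": force on the tool from outside, world axes, zero at the start; "wrist_torque": the same for the moment, N m; "gripper_width": opening from 0.0 (shut) to 1.0 (fully open); "finger_force": force on a finger pad.
Only numpy, scipy, OpenCV 4.12 (cv2) and the standard library are available. Lean on these libraries where they do the work, as an engineer would, in place of code of your own. Each camera call takes 0.05 s, during which the arm holds its last target. There are 200 camera calls.

## Working session

There is one attempt and no reset: what is moved stays moved. The work goes in short steps, Python scripts to look and compute and a tool call to move; the robot and the scene stay as the last step left them, time stands still between calls to the robot, and variables do not carry over. Pictures are saved under pics/ and viewed, at most 10 in all, crops included, and the job is handed in when it is done.

Besides the shell and the picture viewer there is one more tool, called after "Emit:" by a JSON object that holds its "method" and its "body", one argument or row to a line. apply_moves: Moves the arm, as the interface text tells. Its arguments: {"type":"object","properties":{"series":{"type":"array","items":{"type":"array","items":{"type":"array","items":{"type":"number"}}}},"claw":{"type":"number"},"squeeze":{"type":"number"}},"required":["series"]}

```bash
mkdir -p pics; ls; python3 - <<'E'
from cell import bot,cams
import cv2,json,pickle
S={}
for n in("scene","top"):
    s=cams.snapshot(n);S[n]=s
    cv2.imwrite(f"pics/{n}0.png",cv2.resize(s["pixels"][:,:,::-1],(800,500),interpolation=cv2.INTER_CUBIC))
    print(n,[s[k] for k in("fx","fy","cx","cy","rvec","tvec")])
pickle.dump(S,open("s0.pkl","wb"))
print(bot.read_state())
E
```

```text
pics
scene [438.2683060357489, 438.2683060357489, 313.99917870563223, 194.91330478054755, array([ 2.11954561,  0.7422181 , -0.39265639]), array([-0.41842248, -0.14762831,  1.6221547 ])]
top [382.12572673172616, 382.12572673172616, 320.66808198119554, 207.67584398302554, array([ 2.15246265, -2.18041336,  0.11520355]), array([-0.08227823,  0.60284587,  1.06624311])]
{'time': 0.1, 'joint_pos': array([ 9.74424404e-01,  2.59145339e-01,  2.08220893e-02,  1.33369719e+00,
       -4.09172491e-06,  1.41822784e+00]), 'joint_velocities': array([-0.00029531, -0.00187246,  0.00347728,  0.00073276, -0.00021315,
       -0.00073684]), 'joint_torque': array([ 5.38408494e-03, -5.56687582e+01,  3.45075059e+01,  1.14781660e-02,
       -1.47642436e-04,  7.89873297e-06]), 'eef_pos': array([0.23601315, 0.49652615, 0.24771535]), 'eef_rot': array([[-9.03125030e-01,  4.29377122e-01, -6.84128448e-04],
       [ 4.29377628e-01,  9.03124478e-01, -1.01509973e-03],
       [ 1.81992546e-04, -1.21051143e-03, -9.99999251e-01]]), 'ft_force': array([-0.55452056,  0.13223307, -0.79339945]), 'wrist_torque': array([-0.06739594,  0.00063924,  0.03497729]), 'finger_force': 0.0, 'gripper_width': 0.9998067629309217}
```

View pics/scene0.png

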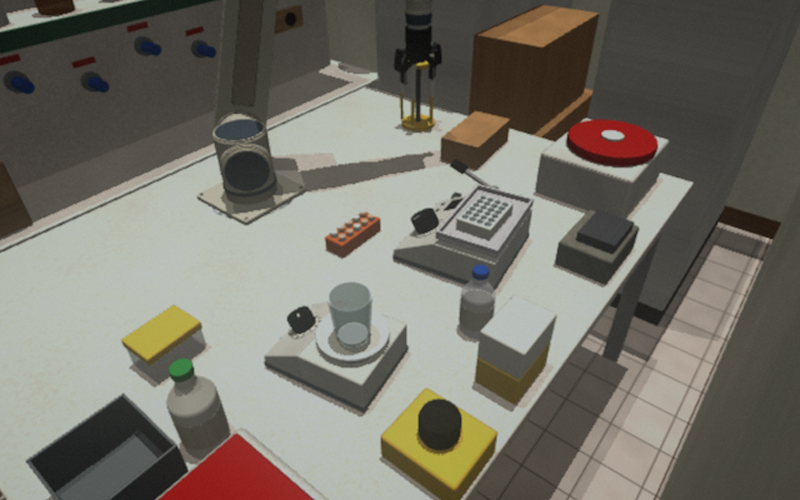

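View pics/top0.png

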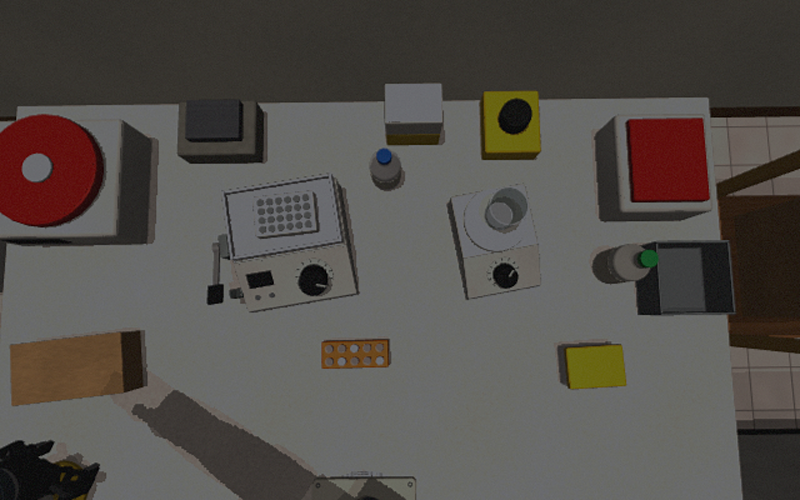

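The top view shows the shaker at the left (800-px picture: front edge about (245,311)-(357,293), knob at (314,280), lever pad at (215,294)). The stirrer is at the right and the rack is in front at (355,353). Next I'll enlarge the shaker.

```bash
python3 - <<'E'
import pickle,cv2
S=pickle.load(open("s0.pkl","rb"))
p=S["top"]["pixels"][130:255,155:300,::-1]
cv2.imwrite("pics/crop.png",cv2.convertScaleAbs(cv2.resize(p,None,fx=5,fy=4.8,interpolation=cv2.INTER_CUBIC)[:600],alpha=1.8))
E
```

```text
(no output)
```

View pics/crop.png

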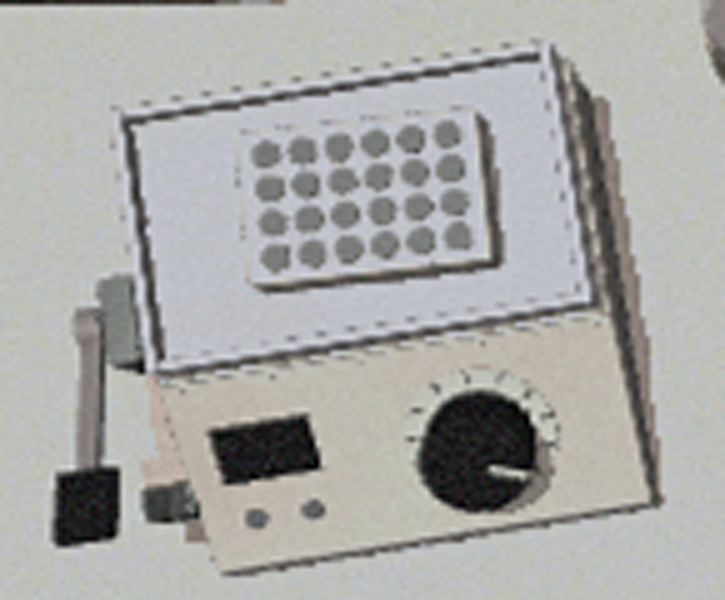

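The crop shows the front corners at (225,573) and (658,502), the knob's top centre at (478,451) with its pointer at about (530,475), and the pad's centre at (86,507). From these I'll fit the shaker's pose.

```bash
cat > h.py <<'E'
import numpy as np,cv2,pickle
from scipy.optimize import least_squares
S=pickle.load(open("s0.pkl","rb"))
def W(p,q):
    c,s=np.cos(q[2]),np.sin(q[2]);p=np.atleast_2d(p).astype(float)
    return np.c_[q[0]+c*p[:,0]-s*p[:,1],q[1]+s*p[:,0]+c*p[:,1],p[:,2]]
def proj(P,n="top"):
    s=S[n];K=np.array([[s["fx"],0,s["cx"]],[0,s["fy"],s["cy"]],[0,0,1]])
    return cv2.projectPoints(np.asarray(P,float),s["rvec"],s["tvec"],K,None)[0][:,0]
E
python3 - <<'E'
from h import *
n=np.array([-.469,0,.883]);u=np.array([.883,0,.469])
kc=np.array([-.107,-.040,.063])
L=np.array([[-.16,.125,.035],[-.16,-.125,.035],kc+.04*n,[-.116,.153,.144]])
c=np.array([[225,573],[658,502],[478,451],[86,507]]);f=lambda c:(c+.5)/[5,4.8]-.5+[155,130]
m=f(c)
r=least_squares(lambda q:(proj(W(L,q))-m).ravel(),[.5,.2,.1]);q=r.x
print(q,np.degrees(q[2]),r.fun.round(1)); np.save("q.npy",q)
for nm,p in dict(grip=kc+.03*n,top=kc+.04*n,padup=[-.116,.153,.144],paddn=[-.127,.153,.095]).items(): print(nm,W(p,q).round(4))
# knob angle
t=f(np.array([[530,475]]))
a=np.radians(np.arange(0,360,1.))
P=kc+.04*n+.022*(np.cos(a)[:,None]*np.array([0,-1,0])+np.sin(a)[:,None]*u)
pp=proj(W(P,q));print("pointer deg from right, ccw:",np.argmin(np.linalg.norm(pp-t,axis=1)))
print(proj(W(L,q),"scene")*1.25)
# rough rack position
E
```

```text
[0.66644863 0.16064536 0.17496892] 10.024980783196634 [-0.4  0.4 -0.2 -1.3  0.2  1.7  0.4 -0.7]
grip [[0.5542 0.1002 0.0895]]
top [[0.5496 0.0994 0.0983]]
padup [[0.5256 0.2911 0.144 ]]
paddn [[0.5148 0.2892 0.095 ]]
pointer deg from right, ccw: 329
[[436.18842652 200.93107492]
 [392.04250789 250.05463658]
 [420.65226247 214.83195416]
 [457.13385555 165.08492713]]
```

Emit:
{"method": "apply_moves", "body": {
  "series": [
    [[-4.6,-2.2,0,0],[-4.6,-2.2,0,0],[-4.6,-2.2,0,0],[-4.6,-2.2,0,0],[-4.6,-2.2,0,0]]
  ],
  "claw": 1,
  "squeeze": 40
}}

```text
time: 0.72
eef_pos: [0.3973, 0.2972, 0.2481]
eef_rot: [[-0.903, 0.429, -0.0], [0.429, 0.903, -0.0], [0.0, -0.0, -1.0]]
ft_force: [-0.2, 0.4, 0.8]
gripper_width: 0.996
finger_force: 0.0
```

Emit:
{"method": "apply_moves", "body": {
  "series": [
    [[-4.6,-2.2,0,0],[-4.6,-2.2,0,0],[-4.6,-2.2,0,0],[-4.6,-2.2,0,0],[-4.3,-2.4,0,0]]
  ]
}}

```text
time: 1.35
eef_pos: [0.5544, 0.0985, 0.2479]
eef_rot: [[-0.903, 0.43, -0.001], [0.43, 0.903, 0.0], [0.001, -0.0, -1.0]]
ft_force: [0.7, 1.2, 0.1]
gripper_width: 0.996
finger_force: 0.0
```

Emit:
{"method": "apply_moves", "body": {
  "series": [
    [[0,0.1,4,0],[0,0,4,0],[0,0,3,0],[0,0,1.5,0],[0,0,0,0]]
  ]
}}

```text
time: 1.98
eef_pos: [0.5537, 0.1009, 0.1227]
eef_rot: [[-0.903, 0.429, -0.002], [0.429, 0.903, -0.0], [0.001, -0.001, -1.0]]
ft_force: [0.7, 0.3, 0.3]
gripper_width: 1.002
finger_force: 0.0
```

```bash
cat > look.py <<'E'
import sys,cv2,numpy as np
from cell import cams
a=cv2.convertScaleAbs(cams.snapshot("top")["pixels"][170:260,200:300,::-1],alpha=1.8)
b=cv2.convertScaleAbs(cams.snapshot("scene")["pixels"][100:220,290:410,::-1],alpha=1.3)
cv2.imwrite(sys.argv[1],np.hstack([cv2.resize(a,(400,360),interpolation=2),cv2.resize(b,(360,360),interpolation=2)]))
E
python3 look.py pics/l1.png
```

```text
(no output)
```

View pics/l1.png

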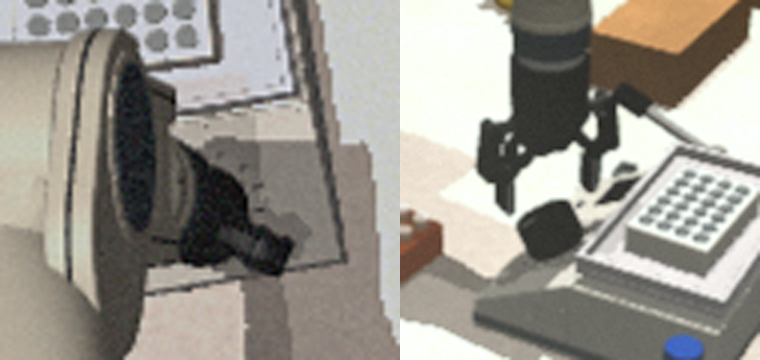

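The left half (top view) shows only the hand over the knob. The right half shows the open fingers at (505,200) and (590,180), astride the knob at (550,230) and still above it. I'll go down slowly.

Emit:
{"method": "apply_moves", "body": {
  "series": [
    [[0,0,1,0],[0,0,0.7,0],[0,0,0.5,0],[0,0,0,0]]
  ]
}}

```text
time: 2.58
eef_pos: [0.5538, 0.1009, 0.1008]
eef_rot: [[-0.903, 0.429, -0.001], [0.429, 0.903, -0.0], [0.001, -0.0, -1.0]]
ft_force: [-0.7, 1.0, -0.4]
gripper_width: 1.002
finger_force: 0.0
```

Emit:
{"method": "apply_moves", "body": {
  "series": [
    [[0,0,0,0],[0,0,0,0],[0,0,0,0],[0,0,0,0]]
  ],
  "claw": 0,
  "squeeze": 40
}}

```text
time: 3.08
eef_pos: [0.5543, 0.1012, 0.1024]
eef_rot: [[-0.903, 0.429, 0.002], [0.429, 0.903, 0.001], [-0.001, 0.001, -1.0]]
ft_force: [-2.0, 1.7, 7.0]
gripper_width: 0.696
finger_force: 40.9
```

Emit:
{"method": "apply_moves", "body": {
  "series": [
    [[0,0,0,-6],[0,0,0,-6],[0,0,0,-6],[0,0,0,-6],[0,0,0,-6]]
  ]
}}

```text
time: 3.7
eef_pos: [0.5566, 0.1026, 0.1015]
eef_rot: [[-0.996, -0.084, 0.005], [-0.084, 0.996, 0.004], [-0.005, 0.004, -1.0]]
ft_force: [12.9, 5.7, -8.0]
gripper_width: 0.682
finger_force: 46.7
```

Emit:
{"method": "apply_moves", "body": {
  "series": [
    [[0,0,0,-8],[0,0,0,-8],[0,0,0,-8],[0,0,0,-8],[0,0,0,-8]]
  ]
}}

```text
time: 4.32
eef_pos: [0.5529, 0.1025, 0.1035]
eef_rot: [[-0.709, -0.706, 0.0], [-0.705, 0.709, 0.003], [-0.002, 0.002, -1.0]]
ft_force: [-23.6, 9.3, 36.3]
gripper_width: 0.683
finger_force: 62.7
```

```bash
python3 look.py pics/l2.png
```

```text
(no output)
```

View pics/l2.png

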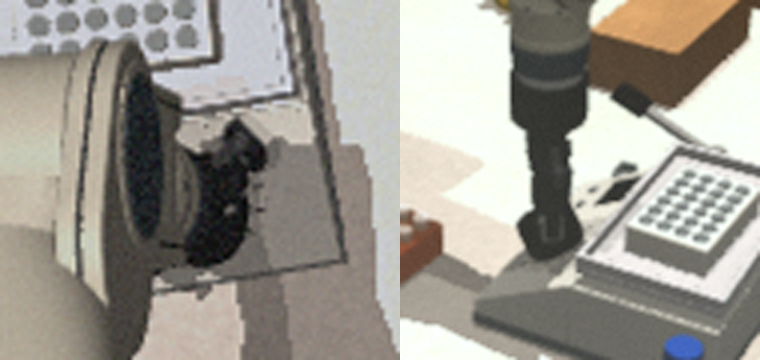

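The top half shows the pointer mark now to the upper right of the knob at (230,210), so the knob turned with the hand. Next I'll regrasp.

Emit:
{"method": "apply_moves", "body": {
  "series": [
    [[0,0,0,0],[0,0,0,0],[0,0,0,10],[0,0,0,10],[0,0,0,10]]
  ],
  "claw": 1
}}

```text
time: 5.05
eef_pos: [0.5542, 0.1006, 0.101]
eef_rot: [[-0.969, -0.246, -0.0], [-0.246, 0.969, -0.0], [0.0, -0.0, -1.0]]
ft_force: [1.1, 0.1, -0.1]
gripper_width: 0.999
finger_force: 0.0
```

Emit:
{"method": "apply_moves", "body": {
  "series": [
    [[0,0,0,10],[0,0,0,10],[0,0,0,10],[0,0,0,10],[0,0,0,0]]
  ]
}}

```text
time: 5.68
eef_pos: [0.5541, 0.1007, 0.101]
eef_rot: [[-0.903, 0.429, -0.0], [0.429, 0.903, -0.0], [0.0, -0.0, -1.0]]
ft_force: [-0.5, 0.3, -0.1]
gripper_width: 1.0
finger_force: 0.0
```

Emit:
{"method": "apply_moves", "body": {
  "series": [
    [[0,0,0,0],[0,0,0,0],[0,0,0,0],[0,0,0,0]]
  ],
  "claw": 0,
  "squeeze": 30
}}

```text
time: 6.18
eef_pos: [0.5543, 0.1013, 0.1019]
eef_rot: [[-0.904, 0.427, 0.001], [0.427, 0.904, 0.001], [-0.001, 0.001, -1.0]]
ft_force: [-1.0, 1.5, 4.7]
gripper_width: 0.704
finger_force: 30.9
```

Emit:
{"method": "apply_moves", "body": {
  "series": [
    [[0,0,0,-6],[0,0,0,-6],[0,0,0,-6],[0,0,0,-6],[0,0,0,-6]]
  ]
}}

```text
time: 6.8
eef_pos: [0.5557, 0.1022, 0.1016]
eef_rot: [[-0.996, -0.086, 0.003], [-0.086, 0.996, 0.003], [-0.004, 0.003, -1.0]]
ft_force: [8.8, 6.8, -3.4]
gripper_width: 0.684
finger_force: 33.4
```

Emit:
{"method": "apply_moves", "body": {
  "series": [
    [[0,0,0,-6],[0,0,0,-6],[0,0,0,-6],[0,0,0,-6],[0,0,0,-6]]
  ]
}}

```text
time: 7.42
eef_pos: [0.5529, 0.1026, 0.1028]
eef_rot: [[-0.82, -0.573, -0.0], [-0.573, 0.82, 0.003], [-0.001, 0.003, -1.0]]
ft_force: [-19.8, 9.0, 29.4]
gripper_width: 0.686
finger_force: 51.6
```

Emit:
{"method": "apply_moves", "body": {
  "series": [
    [[0,0,0,0],[0,0,0,0],[0,0,0,10],[0,0,0,10],[0,0,0,10]]
  ],
  "claw": 1
}}

```text
time: 8.05
eef_pos: [0.5542, 0.1006, 0.101]
eef_rot: [[-0.997, -0.074, -0.0], [-0.074, 0.997, -0.0], [0.0, -0.0, -1.0]]
ft_force: [0.4, 0.4, 0.0]
gripper_width: 1.0
finger_force: 0.0
```

Emit:
{"method": "apply_moves", "body": {
  "series": [
    [[0,0,0,10],[0,0,0,10],[0,0,0,10],[0,0.15,0,0],[0,0,0,0]]
  ]
}}

```text
time: 8.68
eef_pos: [0.5548, 0.1022, 0.1011]
eef_rot: [[-0.905, 0.426, -0.0], [0.426, 0.905, -0.0], [0.0, -0.0, -1.0]]
ft_force: [-0.1, 0.9, -0.6]
gripper_width: 0.999
finger_force: 0.0
```

Emit:
{"method": "apply_moves", "body": {
  "series": [
    [[0,0,0,0],[0,0,0,0],[0,0,0,0],[0,0,0,0]]
  ],
  "claw": 0,
  "squeeze": 30
}}

```text
time: 9.18
eef_pos: [0.5544, 0.1014, 0.1019]
eef_rot: [[-0.903, 0.429, 0.0], [0.429, 0.903, -0.002], [-0.001, -0.002, -1.0]]
ft_force: [-4.0, -4.7, 8.1]
gripper_width: 0.701
finger_force: 30.0
```

Emit:
{"method": "apply_moves", "body": {
  "series": [
    [[0,0,0,-6],[0,0,0,-6],[0,0,0,-6],[0,0,0,-6],[0,0,0,-6]]
  ]
}}

```text
time: 9.8
eef_pos: [0.5562, 0.1025, 0.1014]
eef_rot: [[-0.996, -0.084, 0.003], [-0.084, 0.996, 0.001], [-0.003, 0.001, -1.0]]
ft_force: [2.5, 5.4, -0.6]
gripper_width: 0.684
finger_force: 36.2
```

Emit:
{"method": "apply_moves", "body": {
  "series": [
    [[0,0,0,-6],[0,0,0,-6],[0,0,0,-6],[0,0,0,-6],[0,0,0,-6]]
  ]
}}

```text
time: 10.42
eef_pos: [0.5536, 0.1032, 0.1027]
eef_rot: [[-0.821, -0.571, -0.0], [-0.571, 0.821, 0.001], [-0.0, 0.001, -1.0]]
ft_force: [-18.7, 5.5, 28.3]
gripper_width: 0.687
finger_force: 52.1
```

```bash
python3 look.py pics/l3.png
```

```text
(no output)
```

View pics/l3.png

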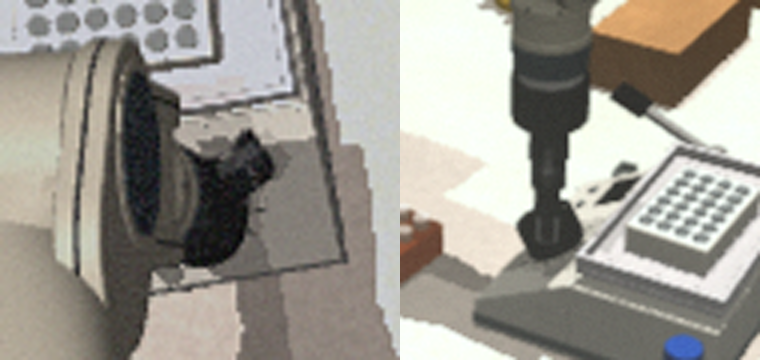

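The pointer is hidden under the hand now. About 190° has been turned of roughly 255°, so I'll do two more strokes and look for the stop.

Emit:
{"method": "apply_moves", "body": {
  "series": [
    [[0,0,0,0],[0,0,0,0],[0,0,0,10],[0,0,0,10],[0,0,0,10]]
  ],
  "claw": 1
}}

```text
time: 11.15
eef_pos: [0.5548, 0.1021, 0.101]
eef_rot: [[-0.997, -0.074, -0.0], [-0.074, 0.997, -0.0], [0.0, -0.0, -1.0]]
ft_force: [0.9, -0.2, 0.6]
gripper_width: 0.998
finger_force: 0.0
```

Emit:
{"method": "apply_moves", "body": {
  "series": [
    [[0,0,0,10],[0,0,0,10],[0,0,0,10],[0,0,0,0],[0,0,0,0]]
  ]
}}

```text
time: 11.78
eef_pos: [0.5547, 0.1022, 0.1011]
eef_rot: [[-0.905, 0.426, -0.0], [0.426, 0.905, -0.0], [0.0, -0.0, -1.0]]
ft_force: [0.8, -0.3, 0.1]
gripper_width: 1.0
finger_force: 0.0
```

Emit:
{"method": "apply_moves", "body": {
  "series": [
    [[0,0,0,0],[0,0,0,0],[0,0,0,0],[0,0,0,0]]
  ],
  "claw": 0,
  "squeeze": 30
}}

```text
time: 12.28
eef_pos: [0.5544, 0.1014, 0.1019]
eef_rot: [[-0.903, 0.429, -0.0], [0.429, 0.903, -0.002], [-0.001, -0.002, -1.0]]
ft_force: [-3.7, -4.3, 6.7]
gripper_width: 0.703
finger_force: 30.0
```

Emit:
{"method": "apply_moves", "body": {
  "series": [
    [[0,0,0,-6],[0,0,0,-6],[0,0,0,-6],[0,0,0,-6],[0,0,0,-6]]
  ]
}}

```text
time: 12.9
eef_pos: [0.5562, 0.1025, 0.1014]
eef_rot: [[-0.996, -0.084, 0.003], [-0.084, 0.996, 0.001], [-0.003, 0.0, -1.0]]
ft_force: [3.4, 10.3, -0.1]
gripper_width: 0.693
finger_force: 34.4
```

```bash
python3 -c "
from cell import bot
print(bot.read_state()['wrist_torque'])"
```

```text
[ 1.98785044 -0.45859532 -0.26651545]
```

Emit:
{"method": "apply_moves", "body": {
  "series": [
    [[0,0,0,-6],[0,0,0,-6],[0,0,0,-6],[0,0,0,-6],[0,0,0,-6]]
  ]
}}

```text
time: 13.52
eef_pos: [0.5538, 0.1033, 0.1027]
eef_rot: [[-0.821, -0.571, 0.0], [-0.571, 0.821, 0.002], [-0.001, 0.001, -1.0]]
ft_force: [-19.6, 7.8, 29.1]
gripper_width: 0.686
finger_force: 53.0
```

```bash
python3 -c "
from cell import bot
print(bot.read_state()['wrist_torque'])"
```

```text
[ 0.49403215  3.63064403 -0.85161978]
```

Emit:
{"method": "apply_moves", "body": {
  "series": [
    [[0,0,0,0],[0,0,0,0],[0,0,0,10],[0,0,0,10],[0,0,0,10]]
  ],
  "claw": 1
}}

```text
time: 14.15
eef_pos: [0.5548, 0.102, 0.101]
eef_rot: [[-0.997, -0.073, -0.0], [-0.073, 0.997, -0.0], [0.0, -0.0, -1.0]]
ft_force: [0.6, 0.7, -0.7]
gripper_width: 0.998
finger_force: 0.0
```

Emit:
{"method": "apply_moves", "body": {
  "series": [
    [[0,0,0,10],[0,0,0,10],[0,0,0,10],[0,0,0,0],[0,0,0,0]]
  ]
}}

```text
time: 14.78
eef_pos: [0.5547, 0.1022, 0.1012]
eef_rot: [[-0.905, 0.426, -0.0], [0.426, 0.905, -0.0], [0.0, -0.0, -1.0]]
ft_force: [0.1, -0.6, -0.6]
gripper_width: 0.999
finger_force: 0.0
```

Emit:
{"method": "apply_moves", "body": {
  "series": [
    [[0,0,0,0],[0,0,0,0],[0,0,0,0],[0,0,0,0]]
  ],
  "claw": 0,
  "squeeze": 30
}}

```text
time: 15.28
eef_pos: [0.5544, 0.1014, 0.1019]
eef_rot: [[-0.903, 0.429, 0.0], [0.429, 0.903, -0.002], [-0.001, -0.002, -1.0]]
ft_force: [-4.2, -4.1, 5.6]
gripper_width: 0.701
finger_force: 30.0
```

Emit:
{"method": "apply_moves", "body": {
  "series": [
    [[0,0,0,-6],[0,0,0,-6],[0,0,0,-6],[0,0,0,-6],[0,0,0,-6]]
  ]
}}

```text
time: 15.9
eef_pos: [0.5562, 0.1025, 0.1014]
eef_rot: [[-0.996, -0.084, 0.003], [-0.084, 0.996, 0.001], [-0.003, 0.001, -1.0]]
ft_force: [4.8, 11.6, -2.5]
gripper_width: 0.685
finger_force: 34.4
```

```bash
python3 -c "
from cell import bot
print(bot.read_state()['wrist_torque'])"
```

```text
[ 2.38681796 -1.12720748 -0.33184907]
```

Emit:
{"method": "apply_moves", "body": {
  "series": [
    [[0,0,0,-6],[0,0,0,-6],[0,0,0,-6],[0,0,0,-6],[0,0,0,-6]]
  ]
}}

```text
time: 16.52
eef_pos: [0.5538, 0.1034, 0.1026]
eef_rot: [[-0.821, -0.571, -0.0], [-0.571, 0.821, 0.002], [-0.001, 0.001, -1.0]]
ft_force: [-13.0, 6.1, 24.5]
gripper_width: 0.688
finger_force: 51.0
```

```bash
python3 -c "
from cell import bot
print(bot.read_state()['wrist_torque'])"
```

```text
[ 0.08909811  1.99223293 -0.86669057]
```

Emit:
{"method": "apply_moves", "body": {
  "series": [
    [[0,0,0,0],[0,0,0,0],[0,0,-3,0],[0,0,-5,0],[0,0,-5,0]]
  ],
  "claw": 1
}}

```text
time: 17.15
eef_pos: [0.5546, 0.102, 0.2324]
eef_rot: [[-0.824, -0.567, -0.001], [-0.567, 0.824, -0.0], [0.001, 0.0, -1.0]]
ft_force: [0.7, -0.0, -0.0]
gripper_width: 0.997
finger_force: 0.0
```

Emit:
{"method": "apply_moves", "body": {
  "series": [
    [[-2.1,4.3,0,0],[-2.1,4.3,0,0],[-2.1,4.3,0,0],[-2.1,4.3,0,0],[0,0,0,8]]
  ],
  "claw": 0
}}

```text
time: 17.77
eef_pos: [0.5256, 0.2944, 0.2307]
eef_rot: [[-0.894, -0.448, -0.0], [-0.448, 0.894, 0.0], [0.0, 0.0, -1.0]]
ft_force: [0.5, -1.7, -0.7]
gripper_width: 0.001
finger_force: 0.0
```

Emit:
{"method": "apply_moves", "body": {
  "series": [
    [[0,0,0,8],[0,0,0,8],[0,0,0,0]]
  ]
}}

```text
time: 18.15
eef_pos: [0.5264, 0.2915, 0.231]
eef_rot: [[-0.983, -0.184, -0.0], [-0.184, 0.983, -0.0], [0.0, -0.0, -1.0]]
ft_force: [0.5, -0.3, -0.2]
gripper_width: 0.002
finger_force: 0.0
```

```bash
sed -i 's/170:260,200:300/165:255,160:290/;s/(400,360)/(585,405)/;s/(360,360)/(200,405)/;s/290:410,/310:370,/' look.py; python3 look.py pics/l4.png
```

```text
(no output)
```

View pics/l4.png

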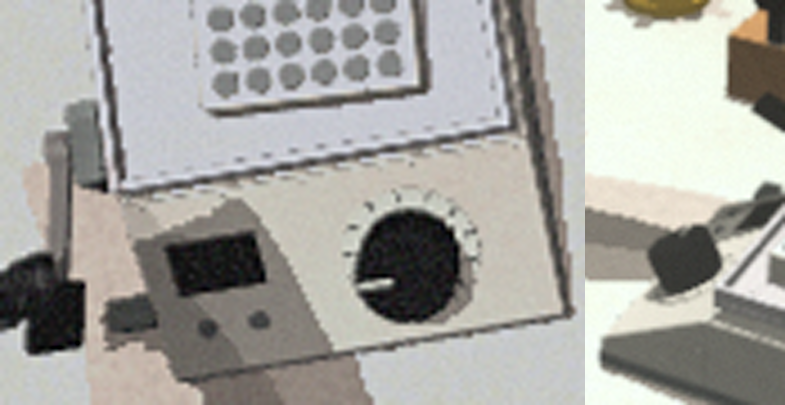

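The top half shows the knob pointer now pointing left, from about (395,283) to (360,289). I'll measure its angle by code, since the off position should be at the lower left.

```bash
cat > ang.py <<'E'
from h import *
from cell import cams
q=np.load("q.npy");n=np.array([-.469,0,.883]);u=np.array([.883,0,.469]);r=np.array([0,-1.,0])
kc=np.array([-.107,-.040,.063])+.04*n
def ang(im):
    c=proj(W(kc,q))[0];g=im.mean(2);Y,X=np.mgrid[0:400,0:640]
    dark=((g<45)&(np.hypot(X-c[0],Y-c[1])<16)).astype(np.uint8)
    hull=cv2.convexHull(cv2.findNonZero(cv2.morphologyEx(dark,cv2.MORPH_OPEN,np.ones((3,3)))))
    m=np.zeros_like(dark);cv2.fillConvexPoly(m,hull,1);m=cv2.erode(m,np.ones((3,3)))
    w=np.where(m>0,np.clip(g-50,0,None),0);y,x=np.nonzero(w);w=w[y,x]
    p=np.c_[x,y];mu=np.average(p,axis=0,weights=w);d=p-mu
    ev,V=np.linalg.eigh((d*w[:,None]).T@d/w.sum());v=V[:,1]
    J=np.array([proj(W(kc+.01*a,q))[0]-c for a in(r,u)]).T
    hc=hull[:,0].mean(0);v=v*np.sign(v@(mu-c));a=np.linalg.solve(J,v)
    print("n",len(w),"mean",mu.round(1),"c",c.round(1),"dirpx",v.round(2),"deg",np.degrees(np.arctan2(a[1],a[0])).round(1)%360, "pos-deg",np.degrees(np.arctan2(*np.linalg.solve(J,mu-c)[::-1])).round(1)%360)
if __name__=="__main__":
    ang(S["top"]["pixels"]);ang(cams.snapshot("top")["pixels"])
E
python3 ang.py
```

```text
n 14 mean [256.1 227.9] c [250.4 225.3] dirpx [0.98 0.19] deg 335.8 pos-deg 321.0
n 13 mean [243.6 227.5] c [250.4 225.3] dirpx [-0.99  0.16] deg 178.7 pos-deg 188.4
```

Emit:
{"method": "apply_moves", "body": {
  "series": [
    [[0.2,-4.8,0,0],[0.2,-4.8,0,0],[0.2,-4.8,0,0],[0.1,-4.7,0,0],[0,0,0,9]]
  ],
  "claw": 1
}}

```text
time: 18.92
eef_pos: [0.5549, 0.0994, 0.2313]
eef_rot: [[-1.0, -0.023, 0.0], [-0.023, 1.0, -0.001], [-0.0, -0.001, -1.0]]
ft_force: [0.1, 0.6, 0.3]
gripper_width: 0.999
finger_force: 0.0
```

Emit:
{"method": "apply_moves", "body": {
  "series": [
    [[0,0,0,9],[0,0,2,9],[0,0,3,9],[0,0,3,0],[0,0,0,0]]
  ]
}}

```text
time: 19.55
eef_pos: [0.5532, 0.1023, 0.1496]
eef_rot: [[-0.904, 0.428, -0.004], [0.428, 0.904, -0.0], [0.003, -0.002, -1.0]]
ft_force: [0.0, -0.1, 0.3]
gripper_width: 1.002
finger_force: 0.0
```

Emit:
{"method": "apply_moves", "body": {
  "series": [
    [[0,0,2.5,0],[0,0,1.5,0],[0,0,0.9,0],[0,0,0,0]]
  ]
}}

```text
time: 20.05
eef_pos: [0.5543, 0.1025, 0.1023]
eef_rot: [[-0.903, 0.429, -0.0], [0.429, 0.903, -0.0], [0.0, -0.0, -1.0]]
ft_force: [1.4, 0.6, 0.6]
gripper_width: 1.003
finger_force: 0.0
```

Emit:
{"method": "apply_moves", "body": {
  "series": [
    [[0,0,0,0],[0,0,0,0],[0,0,0,0],[0,0,0,0]]
  ],
  "claw": 0,
  "squeeze": 45
}}

```text
time: 20.55
eef_pos: [0.5544, 0.1014, 0.1038]
eef_rot: [[-0.903, 0.43, 0.001], [0.43, 0.903, -0.003], [-0.002, -0.002, -1.0]]
ft_force: [-4.4, -5.2, 10.7]
gripper_width: 0.684
finger_force: 44.9
```

Emit:
{"method": "apply_moves", "body": {
  "series": [
    [[0,0,0,-6],[0,0,0,-6],[0,0,0,-6],[0,0,0,-6],[0,0,0,-6]]
  ]
}}

```text
time: 21.18
eef_pos: [0.5572, 0.1023, 0.1031]
eef_rot: [[-0.997, -0.082, 0.006], [-0.082, 0.997, -0.0], [-0.006, -0.001, -1.0]]
ft_force: [12.2, 1.8, -11.0]
gripper_width: 0.671
finger_force: 59.1
```

```bash
python3 -c "
from cell import bot
print(bot.read_state()['wrist_torque'])"
```

```text
[-0.87473572 -2.57674452 -0.84883746]
```

Emit:
{"method": "apply_moves", "body": {
  "series": [
    [[0,0,0,-6],[0,0,0,-6],[0,0,0,-6],[0,0,0,-6],[0,0,0,-2]]
  ]
}}

```text
time: 21.8
eef_pos: [0.5552, 0.104, 0.1043]
eef_rot: [[-0.86, -0.511, 0.003], [-0.511, 0.86, 0.003], [-0.004, 0.001, -1.0]]
ft_force: [-3.7, 10.6, 10.7]
gripper_width: 0.672
finger_force: 62.8
```

```bash
python3 -c "
from cell import bot
print(bot.read_state()['wrist_torque'])"
```

```text
[ 0.94868065  0.08513791 -0.90192552]
```

Emit:
{"method": "apply_moves", "body": {
  "series": [
    [[0,0,0,0],[0,0,0,0],[0,0,0,10],[0,0,0,10],[0,0,0,10]]
  ],
  "claw": 1
}}

```text
time: 22.42
eef_pos: [0.5545, 0.1022, 0.1023]
eef_rot: [[-1.0, -0.004, 0.0], [-0.004, 1.0, -0.0], [-0.0, -0.0, -1.0]]
ft_force: [0.8, 0.5, 0.5]
gripper_width: 1.003
finger_force: 0.0
```

Emit:
{"method": "apply_moves", "body": {
  "series": [
    [[0,0,0,10],[0,0,0,10],[0,0,0,6],[0,0,0,0],[0,0,0,0]]
  ]
}}

```text
time: 23.05
eef_pos: [0.5544, 0.1024, 0.1023]
eef_rot: [[-0.904, 0.427, -0.0], [0.427, 0.904, -0.0], [-0.0, -0.0, -1.0]]
ft_force: [0.4, 1.1, -0.2]
gripper_width: 1.003
finger_force: 0.0
```

Emit:
{"method": "apply_moves", "body": {
  "series": [
    [[0,0,0,0],[0,0,0,0],[0,0,0,0],[0,0,0,0]]
  ],
  "claw": 0,
  "squeeze": 45
}}

```text
time: 23.55
eef_pos: [0.5541, 0.1015, 0.1031]
eef_rot: [[-0.903, 0.429, 0.0], [0.429, 0.903, -0.002], [-0.001, -0.002, -1.0]]
ft_force: [-3.9, -5.6, 9.7]
gripper_width: 0.691
finger_force: 45.1
```

Emit:
{"method": "apply_moves", "body": {
  "series": [
    [[0,0,0,-6],[0,0,0,-6],[0,0,0,-6],[0,0,0,-6],[0,0,0,-6]]
  ]
}}

```text
time: 24.18
eef_pos: [0.5533, 0.1024, 0.1024]
eef_rot: [[-0.997, -0.083, -0.002], [-0.083, 0.997, 0.0], [0.002, 0.0, -1.0]]
ft_force: [5.5, 3.0, -5.3]
gripper_width: 0.677
finger_force: 53.1
```

```bash
python3 -c "
from cell import bot
print(bot.read_state()['wrist_torque'])"
```

```text
[ 1.20355452 -2.28328497  0.27793831]
```

Emit:
{"method": "apply_moves", "body": {
  "series": [
    [[0,0,0,-6],[0,0,0,-6],[0,0,0,-6],[0,0,0,-6],[0,0,0,0]]
  ]
}}

```text
time: 24.8
eef_pos: [0.5595, 0.1066, 0.1044]
eef_rot: [[-0.876, -0.482, 0.012], [-0.482, 0.876, 0.009], [-0.014, 0.002, -1.0]]
ft_force: [18.0, 23.1, 0.3]
gripper_width: 0.674
finger_force: 50.6
```

Emit:
{"method": "apply_moves", "body": {
  "series": [
    [[0,0,0,0],[0,0,0,0],[0,0,-3,0],[0,0,-5,0],[0,0,-5,0]]
  ],
  "claw": 1
}}

```text
time: 25.42
eef_pos: [0.5539, 0.1021, 0.2334]
eef_rot: [[-0.878, -0.478, -0.001], [-0.478, 0.878, -0.0], [0.001, 0.0, -1.0]]
ft_force: [1.3, -0.0, -0.6]
gripper_width: 1.003
finger_force: 0.0
```

Emit:
{"method": "apply_moves", "body": {
  "series": [
    [[-2.1,4.3,0,0],[-2.1,4.3,0,0],[-2.1,4.3,0,0],[-2.1,4.3,0,0],[0,0,0,0]]
  ],
  "claw": 0
}}

```text
time: 26.05
eef_pos: [0.5451, 0.2962, 0.2315]
eef_rot: [[-0.877, -0.481, -0.001], [-0.481, 0.877, -0.0], [0.001, 0.0, -1.0]]
ft_force: [-0.1, 0.2, -0.4]
gripper_width: -0.004
finger_force: 0.0
```

```bash
python3 ang.py; python3 look.py pics/l5.png
```

```text
n 14 mean [256.1 227.9] c [250.4 225.3] dirpx [0.98 0.19] deg 335.8 pos-deg 321.0
n 11 mean [246.4 230.7] c [250.4 225.3] dirpx [-0.6  0.8] deg 223.1 pos-deg 223.4
```

View pics/l5.png

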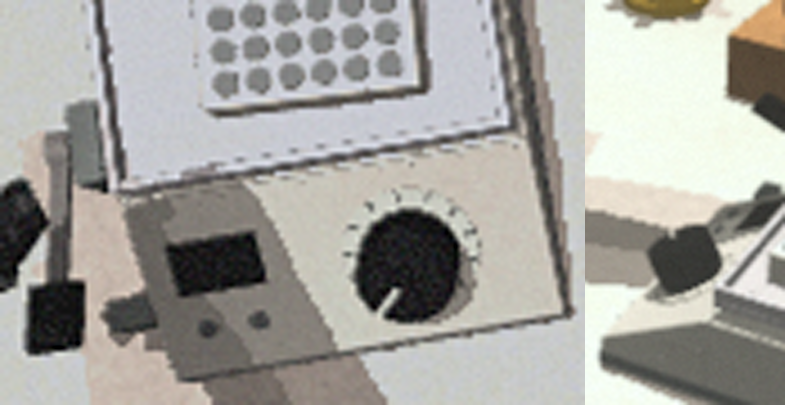

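The pointer is now at the lower left (tip about (382,310), measured 223°), so the knob is probably at the stop. I'll do one more stroke to confirm it and compare the angle.

Emit:
{"method": "apply_moves", "body": {
  "series": [
    [[2.1,-4.4,0,0],[2.1,-4.4,0,0],[2.1,-4.4,0,0],[2.1,-4.3,0,0],[0,0,0,10]]
  ],
  "claw": 1
}}

```text
time: 26.82
eef_pos: [0.5558, 0.0954, 0.2326]
eef_rot: [[-0.95, -0.311, 0.0], [-0.311, 0.95, -0.001], [0.0, -0.001, -1.0]]
ft_force: [0.1, 0.9, 0.2]
gripper_width: 0.999
finger_force: 0.0
```

Emit:
{"method": "apply_moves", "body": {
  "series": [
    [[0,0,2,10],[0,0,3,10],[0,0,3,10],[0,0,2.5,0],[0,0,0,0]]
  ]
}}

```text
time: 27.45
eef_pos: [0.5546, 0.0985, 0.126]
eef_rot: [[-0.98, 0.2, -0.003], [0.2, 0.98, -0.0], [0.003, -0.001, -1.0]]
ft_force: [0.2, -1.0, 0.7]
gripper_width: 1.003
finger_force: 0.0
```

Emit:
{"method": "apply_moves", "body": {
  "series": [
    [[0,0.3,1.2,0],[0,0,1.2,0],[0,0,0,0]]
  ]
}}

```text
time: 27.82
eef_pos: [0.5559, 0.1028, 0.1025]
eef_rot: [[-0.98, 0.198, -0.001], [0.198, 0.98, -0.0], [0.001, -0.0, -1.0]]
ft_force: [-0.2, 0.5, 0.7]
gripper_width: 1.001
finger_force: 0.0
```

Emit:
{"method": "apply_moves", "body": {
  "series": [
    [[0,0,0,0],[0,0,0,0],[0,0,0,0],[0,0,0,0]]
  ],
  "claw": 0,
  "squeeze": 40
}}

```text
time: 28.32
eef_pos: [0.5565, 0.1013, 0.1045]
eef_rot: [[-0.98, 0.199, 0.001], [0.199, 0.98, -0.003], [-0.002, -0.003, -1.0]]
ft_force: [-3.8, -8.8, 8.3]
gripper_width: 0.682
finger_force: 40.4
```

Emit:
{"method": "apply_moves", "body": {
  "series": [
    [[0,0,0,-6],[0,0,0,-6],[0,0,0,-6],[0,0,0,-6],[0,0,0,0]]
  ]
}}

```text
time: 28.95
eef_pos: [0.5595, 0.1041, 0.1045]
eef_rot: [[-0.976, -0.22, 0.007], [-0.22, 0.976, 0.003], [-0.007, 0.001, -1.0]]
ft_force: [10.5, 7.2, -3.6]
gripper_width: 0.673
finger_force: 44.7
```

```bash
python3 -c "
from cell import bot
print(bot.read_state()['wrist_torque'])"
```

```text
[ 1.35390323 -2.33849106  0.01464221]
```

Emit:
{"method": "apply_moves", "body": {
  "series": [
    [[0,0,0,0],[0,0,0,0],[0,0,-3,0],[0,0,-5,0],[0,0,-5,0]]
  ],
  "claw": 1
}}

```text
time: 29.58
eef_pos: [0.5559, 0.1027, 0.2347]
eef_rot: [[-0.976, -0.217, -0.001], [-0.217, 0.976, -0.0], [0.001, -0.0, -1.0]]
ft_force: [1.4, 1.0, -0.5]
gripper_width: 1.001
finger_force: 0.0
```

Emit:
{"method": "apply_moves", "body": {
  "series": [
    [[-0.1,4.8,0,0],[-0.1,4.8,0,0],[-0.1,4.8,0,0],[-0.2,4.6,0,0],[0,0,0,0]]
  ],
  "claw": 0
}}

```text
time: 30.2
eef_pos: [0.5189, 0.2919, 0.2331]
eef_rot: [[-0.975, -0.221, -0.0], [-0.221, 0.975, 0.0], [0.0, 0.0, -1.0]]
ft_force: [0.3, -1.0, -0.4]
gripper_width: 0.002
finger_force: 0.0
```

```bash
python3 ang.py; python3 look.py pics/l6.png
```

```text
n 14 mean [256.1 227.9] c [250.4 225.3] dirpx [0.98 0.19] deg 335.8 pos-deg 321.0
n 10 mean [246.5 230.8] c [250.4 225.3] dirpx [-0.59  0.81] deg 223.6 pos-deg 224.4
```

View pics/l6.png

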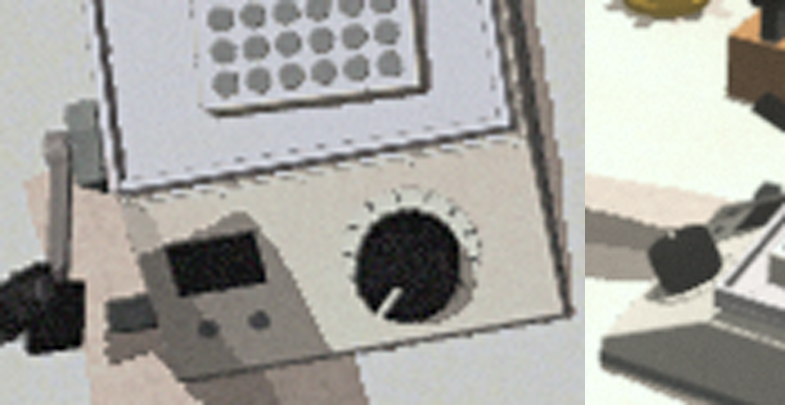

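The pointer hasn't moved (223.6°, tip at (382,310)), so the knob is at its off stop. The hand is above the pad, so I'll press the lever.

Emit:
{"method": "apply_moves", "body": {
  "series": [
    [[0,0,3,0],[0,0,3,0],[0,0,1.5,0],[0,0,1,0],[0,0,0,0]]
  ]
}}

```text
time: 30.98
eef_pos: [0.5204, 0.2886, 0.1488]
eef_rot: [[-0.976, -0.217, 0.001], [-0.217, 0.976, 0.0], [-0.001, -0.0, -1.0]]
ft_force: [-1.8, -1.1, 7.7]
gripper_width: 0.001
finger_force: 3.2
```

Emit:
{"method": "apply_moves", "body": {
  "series": [
    [[0,0,1,0],[0,0,1,0],[0,0,0.8,0],[0,0,0,0]]
  ]
}}

```text
time: 31.48
eef_pos: [0.5199, 0.2889, 0.1197]
eef_rot: [[-0.976, -0.217, -0.001], [-0.217, 0.976, -0.0], [0.001, -0.0, -1.0]]
ft_force: [0.2, 0.8, -0.5]
gripper_width: 0.001
finger_force: 0.0
```

Emit:
{"method": "apply_moves", "body": {
  "series": [
    [[0,0,0.5,0],[0,0,0.3,0],[0,0,0,0]]
  ]
}}

```text
time: 31.85
eef_pos: [0.5201, 0.2894, 0.1131]
eef_rot: [[-0.976, -0.218, 0.001], [-0.218, 0.976, 0.0], [-0.001, -0.0, -1.0]]
ft_force: [-1.8, -0.7, 6.4]
gripper_width: 0.004
finger_force: 3.3
```

Emit:
{"method": "apply_moves", "body": {
  "series": [
    [[0,0,0.2,0],[0,0,0.2,0],[0,0,0,0],[0,0,0,0]]
  ]
}}

```text
time: 32.35
eef_pos: [0.5202, 0.2894, 0.1125]
eef_rot: [[-0.976, -0.218, 0.004], [-0.218, 0.976, 0.001], [-0.004, 0.0, -1.0]]
ft_force: [-11.5, -5.1, 35.7]
gripper_width: 0.004
finger_force: 18.0
```

Hard against the down stop at the expected height. I'll lift off, move aside and check.

Emit:
{"method": "apply_moves", "body": {
  "series": [
    [[0,0,-2,0],[0,0,-4,0],[0,0,-5,0],[0,0,-4,0],[0,0,0,0]]
  ]
}}

```text
time: 32.98
eef_pos: [0.5209, 0.2898, 0.2616]
eef_rot: [[-0.976, -0.218, 0.006], [-0.218, 0.976, 0.002], [-0.006, 0.001, -1.0]]
ft_force: [-0.6, 0.4, 0.1]
gripper_width: 0.002
finger_force: 0.0
```

Emit:
{"method": "apply_moves", "body": {
  "series": [
    [[4,4,0,0],[4,4,0,0],[4,4,0,0],[0,0,0,0]]
  ]
}}

```text
time: 33.48
eef_pos: [0.3735, 0.3817, 0.2578]
eef_rot: [[-0.975, -0.222, -0.001], [-0.222, 0.975, -0.0], [0.001, 0.0, -1.0]]
ft_force: [0.3, 0.8, 0.1]
gripper_width: 0.0
finger_force: 0.0
```

```bash
python3 ang.py; python3 - <<'E'
from cell import cams
import cv2,numpy as np
f=lambda n:cv2.convertScaleAbs(cams.snapshot(n)["pixels"][:,:,::-1],alpha=1.5)
a=f("top");b=f("scene")[90:210,290:450]
im=np.vstack([cv2.resize(a[50:320],(711,300)),np.hstack([cv2.resize(b,(400,300),interpolation=2),cv2.resize(a[165:255,160:253],(311,300),interpolation=2)])])
cv2.imwrite("pics/l7.png",im)
E
```

```text
n 14 mean [256.1 227.9] c [250.4 225.3] dirpx [0.98 0.19] deg 335.8 pos-deg 321.0
n 10 mean [246.5 230.8] c [250.4 225.3] dirpx [-0.59  0.81] deg 223.6 pos-deg 224.3
```

View pics/l7.png

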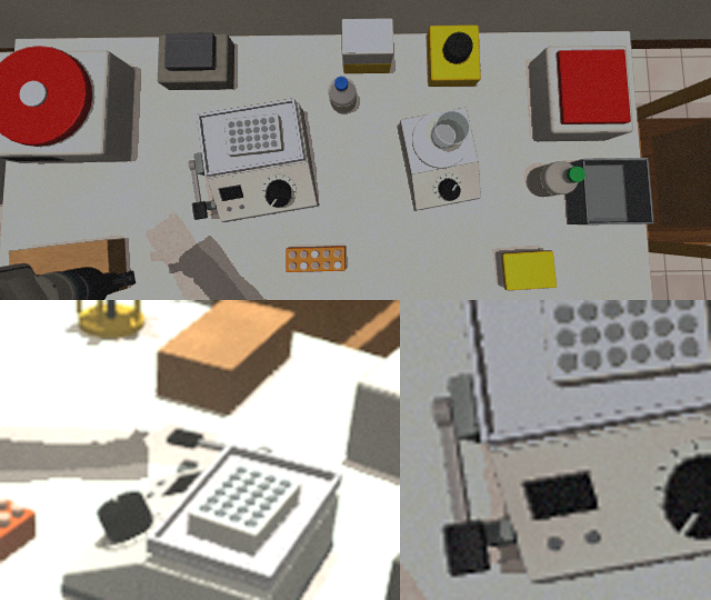

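The pad has moved from the raised to the lowered place and stays there (top crop (467,548); in the scene view the lever lies level at (190,437)). The knob pointer is still at the off stop, and the stirrer and the loose things haven't moved. Handing in.

```bash
python3 -c "
from cell import hand_in
print(hand_in())"
```

```text
the job is handed in; nothing more can be done
None
```

I turned the shaker's knob to its off stop, then pressed the lock lever down and it stayed down by itself. The stirrer and the loose things look unmoved in the pictures, and the job is handed in at about 34 s; no verdict was returned.

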